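Weigh the specimen carrier on the sprung hand scale

TASK

Weigh the specimen carrier: take the sprung hand scale from its stand, hook it under the carrier's wire handle and lift gently and straight up until the carrier hangs steady about a centimetre clear of the table (never as much as 3 cm) for two seconds. Lower it gently, upright, where it stood, unhook, and hang the scale back in its stand as it was. Lift the carrier with the scale only, without jerking or pressing on its handle, and leave everything else alone.

Things in the scene. Friction and masses are not known exactly. Their poses are not given: they have to be found in the camera images.
- carrier: Specimen carrier, loose: grey hard box with a white lid, 106 (x) x 156 (y) x 80 mm tall, with a rigid upright steel wire handle (bail) across its top in the plane of its y and z axes. Between 0.27 and 0.67 kg, contents unknown. Origin under its centre, on the table; z up. May be turned either way
- bail (a point): Middle of the carrier's wire handle: centre of the wire, 124 mm above the carrier's underside. Wire 8 mm thick, running along the carrier's y; it peaks here and falls 10 mm in the 18 mm to either side, then 6 mm more to its corners at 56 mm. Below the peak there are 40 mm free down to the lid. Axes as the carrier's
- scale: Hand scale, loose, 0.16 kg: black upright case 40 (x) x 26 (y) x 64 mm tall standing on an aluminium collar 50 x 44 x 6 mm; a sprung steel hook comes out underneath. Origin at the middle of the collar's underside; z up. It starts upright, hung in the stand, axes about as the stand's
- scale_grip (a point): Centre of the scale's black case, 38 mm above the collar's underside: pinch the case here across its 26 mm, with the fingers on its +y and -y faces. Axes as the scale's
- hook_bowl (a point): Bottom of the inside of the hook's bowl, 85 mm below the collar's underside plus the stretch. The hook is a J of 6 mm wire in the scale's x-z plane: a shank 25 mm straight down from the collar, then bending over to x = -15 mm at 40 mm below it, round the bowl (25 mm wide inside) and up to the tip at x = +16 mm. Axes as the scale's
- hook_tip (a point): Free end of the hook (centre of its round end), 19 mm above hook_bowl, on the side of the scale's +x, to which the hook opens. A handle wire enters over this tip with its centre 27 to 48 mm above hook_bowl. Axes as the scale's
- hook (a joint): Stretch of the scale's spring in m, growing as the hook is drawn down, 0 to 0.085; 90 N per metre (11 mm per newton), lightly damped. The empty hook alone stretches it 2 mm
- seat (a point): Seat of the fixed stand (base 150 x 110 mm, post on its +x side): midway between its two level aluminium prongs, level with their top, 130 mm above the table. The middle of the collar's underside rests here, collar on both prongs, hook hanging through the slot between them. Nothing of the stand is higher. x along the slot, y across it, z up
- slot_mouth (a point): Open end of the slot between the stand's prongs, level with their top, 37 mm from the seat towards the stand's -x. Prongs 10 mm wide and thick, slot 22 mm wide, running 48 mm beyond the seat to the post. The hook's wire (6 mm) can go in and out here or straight up and down through the slot. Axes as the seat's
- tube_rack: Yellow rack of capped blood tubes, bystander, 144 x 56 x 94 mm; origin under its centre
- sanitiser: Upright bottle, bystander, 60 mm wide, 150 mm tall; origin under its centre
- pen_cup: Grey open cup, bystander, 72 mm wide, 90 mm tall; origin under its centre
- sample_box: White square box without any handle, bystander, 135 x 135 x 55 mm; origin under its centre
- glove_carton: Cardboard carton, bystander, 130 x 240 x 75 mm; origin under its centre
- mouse: Black computer mouse, bystander, 105 x 60 x 30 mm; origin under its centre
Mind the look-alikes: they are no part of the job. Leave any orange, pink or purple look-alike of the scale alone.

How it is judged (in metres and radians):
On the way, in this order (a step that is already met when the one before it is completed fails the run):
1. the carrier hangs on the scale, steady, upright, 5 to 20 mm clear of the table, for 1.5 s (height (world z) of carrier between 0.005 and 0.02 m and linear speed of carrier below 0.05 m/s and angle between carrier's own z axis and vertical below 0.2 rad and contact force between scale and carrier above 1.5 N), for 1.5 s.
2. the carrier stands on the table again, unhooked (height (world z) of carrier below 0.003 m and angle between carrier's own z axis and vertical below 0.05 rad and distance between hook_bowl and bail above 0.05 m), for 0.2 s.
At the end, for the whole second after the job is handed in: The carrier stands upright and still on the table within 35 mm of where it stood; the scale hangs upright and still in its stand, collar on both prongs (within 22 mm of the seat's middle and 4 mm in height) (distance of carrier from where it was at the start of the episode below 0.035 m and angle between carrier's own z axis and vertical below 0.05 rad and height (world z) of carrier below 0.003 m and linear speed of carrier below 0.02 m/s and horizontal distance between scale and seat below 0.022 m and z of scale in the frame of seat between -0.004 and 0.004 m and angle between scale's own z axis and vertical below 0.1 rad and linear speed of scale below 0.03 m/s); the robot touches nothing.
It fails at once if the carrier lifted 30 mm or more off the table, or tipped more than 0.35 rad (height (world z) of carrier above 0.03 m or angle between carrier's own z axis and vertical above 0.35 rad).
It fails at once if more than 14 N between scale and carrier (jerk, or pressing on the handle), or the carrier bumped down with over 25 N (contact force between scale and carrier above 14 N or contact force between carrier and anything else above 25 N).
It fails at once if the robot itself handles the carrier (over 2 N) (contact force between any of the fingers, the arm and carrier above 2 N).
It fails at once if the scale dropped or laid on the table (collar below 60 mm) (height (world z) of scale below 0.06 m).
It fails at once if a bystander shifted more than 20 mm (distance of any of tube_rack, sanitiser, pen_cup, sample_box, glove_carton, mouse from where it was at the start of the episode above 0.02 m).
It also fails if it takes over 72 s, if anything falls off the work surface, if the arm or the gripper's body presses on something with over 40 N, if the wrist force passes 120 N, or if a joint passes its speed limit or range.

ROBOT

A 6-joint arm with a two-finger parallel gripper is mounted at the origin on the work surface. World frame = base frame: x ahead of the robot, y to its left, z up, the work surface at z = 0. Lengths are in mm, angles in rad, forces in N, time in s.
With the tool pointing down it reaches from about 250 to 725 mm from the base axis. Payload 9.7 kg.
Tool frame: the origin (TCP) lies at the very end of the fingers, on their centre line; the grasp point (between the pads) lies 19 mm behind it (r.grip_point_offset is the distance from the TCP to the grasp point, in mm); z points along the fingers, y is the direction in which the jaws open and shut (so a half turn about z gives the same grasp; the last joint's range is limited). The gripper opens to 85 mm and grips with 20 to 120 N. Pads are 22 mm wide; open, the fingers measure 114 mm over their backs; the gripper's body (76 mm by 85 mm) begins 54 mm behind the grasp point. The pads swing forward as they close: fully open they stand 13 mm farther back than shut.
Start: joints at [-1.154, 0.087, 0.176, 1.66, 0, 1.571], TCP at [222.657, -502.912, 231.284] pointing down, gripper open.
Joint ranges: [-3.13, 3.13], [-0.85, 1.81], [-1.15, 1.24], [-2.2, 2.28], [-1.44, 1.52], [-3.14, 3.14]. Speed limits (rad/s): [2.22, 2.22, 2.57, 3.14, 3.14, 3.14].

INTERFACE

Orientations are given as a unit quaternion [x, y, z, w].
In Python, from plant import r gives the robot as it stands.
- The arm moves only by the tool apply_moves, never from a script. Its argument "steps" is a list of rows, each a list of 2 entries, a list of its own where there are three numbers: the shift along the tool's x, y, z in mm, then the turn, a rotation vector about the tool's x, y, z in rad. A call has 1 to 5 rows; each row is the pose to reach, as a shift and turn from the pose commanded when the call began, along the tool's axes at that moment; what a row does not reach only later rows make up. A row lasts 1/10 s, in which the tool goes at most 50 mm and 8.59 degrees, less where a joint would pass 70% of its speed; a pose out of reach is approached as far as the arm can. A call with a gripper value outside its range is refused whole. "hand" is the opening in per cent of the stroke, from 0 (shut) to 100 (fully open), set as the call begins (left out, the last holds). The fingers move at their own pace and stop on an object; "grip_force" is the grip in N (left out, the last holds). Time passes only in rows, so rows that repeat a pose let the fingers close. It gives the time, the measured TCP pose, the force and the opening at its end, in the units of the state.
- r.observe(): the state, without advancing time (a new reading comes with each control period).
- r.camera(name): name is "scene" or "top" or "wrist"; returns the picture (480x640x3 uint8, blue, green, red); there is no depth.
- r.get_calibration(name): a dict with "fx", "fy", "cx", "cy" (pixels), "R" (3x3) and "t" (3): a world point X has camera coordinates R X + t. Camera axes: x right, y down, z forward; pixel columns grow to the right and rows downward; lengths in mm; the calibration is good to about 2 mm. The wrist camera is an equidistant fisheye: a pixel r from the principal point sees the ray r / f radians off the axis. A picture is of the moment at which its call begins: read the wrist's pose just before it. get_calibration takes no time and is no camera call; for the wrist camera it gives the pose at the moment of the call.
- r.finish_job(): hands the job in, once; it reports no verdict.
The state is a dict: "clock": time; "joint_pos": joint angles; "qvel": joint speeds; "tau": joint torques, N m; "tcp_pos": TCP position; "orientation": TCP orientation; "wrist_force": force on the tool from outside, world axes, zero at the start; "ft_torque": the same for the moment, N m; "finger_gap": finger opening in mm.
Only numpy, scipy, OpenCV 4.12 (cv2) and the standard library are available. Lean on these libraries where they do the work, as an engineer would, in place of code of your own. Each camera call takes 0.05 s, during which the arm holds its last target. There are 200 camera calls.

## Working session

There is one attempt and no reset: what is moved stays moved. The work goes in short steps, Python scripts to look and compute and a tool call to move; the robot and the scene stay as the last step left them, time stands still between calls to the robot, and variables do not carry over. Pictures are saved under pics/ and viewed, about 8 in all and at most 12, crops included, and the job is handed in when it is done.

Besides the shell and the picture viewer there is one more tool, called after "Request:" in YAML: its name, and indented under it one key for each argument. apply_moves: Moves the arm, as the interface text tells. Its arguments: {"type":"object","properties":{"steps":{"type":"array"},"hand":{"type":"number"},"grip_force":{"type":"number"}},"required":["steps"]}

```bash
mkdir -p pics; python3 - <<'E'
from plant import r
import cv2
for n in("scene","top"):
    c=r.get_calibration(n); print(n,c)
    cv2.imwrite(f"pics/{n}0.png",r.camera(n))
print(r.observe())
E
```

```text
scene {'fx': 554.0023614226867, 'fy': 554.0023614226867, 'cx': 326.1662744429738, 'cy': 239.41535437367446, 'R': array([[-0.8665673 ,  0.49905728,  0.00171657],
       [ 0.39464139,  0.68735599, -0.60975398],
       [-0.30548206, -0.52771543, -0.79258888]]), 't': array([ 366.37062431, -172.42715254, 1714.68536925])}
top {'fx': 562.1683921670451, 'fy': 562.1683921670451, 'cx': 317.3329434416683, 'cy': 237.9667214243411, 'R': array([[-0.02362781, -0.99945049, -0.02324747],
       [-0.987927  ,  0.02690411, -0.1525661 ],
       [ 0.15310771,  0.019362  , -0.98801981]]), 't': array([ 120.78053105,  484.51494032, 1707.49857689])}
{'clock': 0.1, 'joint_pos': array([-1.15398719e+00,  8.73536227e-02,  1.75218264e-01,  1.65980669e+00,
        2.52708103e-06,  1.57080496e+00]), 'qvel': array([ 0.00099989, -0.00147676,  0.00241708,  0.00154634,  0.002505  ,
       -0.00057167]), 'tau': array([-2.15729735e-03, -5.21562731e+01,  4.65651369e+01,  1.60469406e-02,
       -8.25914049e-05,  2.40198389e-06]), 'tcp_pos': array([ 222.58013206, -502.71927539,  230.68476725]), 'orientation': array([ 9.78362986e-01,  2.06894995e-01, -1.17290418e-04, -5.60725018e-04]), 'wrist_force': array([-0.43686031,  0.66398959, -0.18066283]), 'ft_torque': array([-0.04004452, -0.00215838,  0.00784285]), 'finger_gap': 85.72102879371415}
```

View pics/scene0.png

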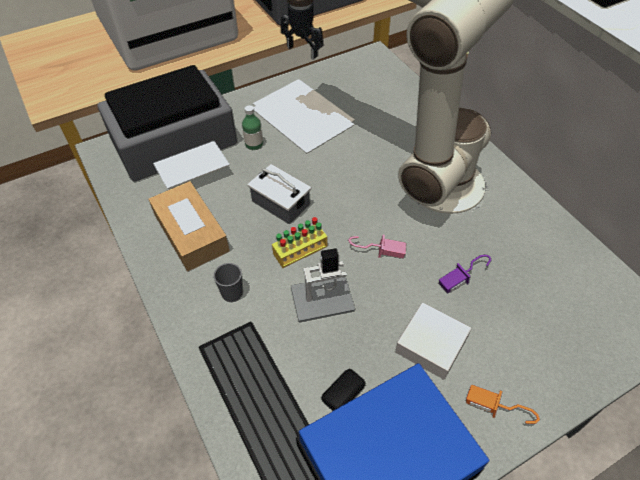

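View pics/top0.png

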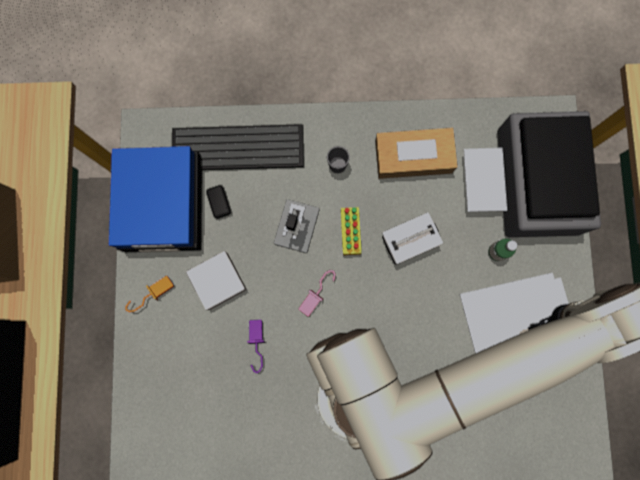

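The black scale hangs in its stand at scene (330,262) / top (292,220). Look-alikes are pink (390,246), purple (455,278) and orange (485,399) in the scene view, and the mouse (343,389) is also black. The carrier, with its handle, is at scene (280,192) / top (412,239). The sample box at (434,338) has no handle. Next, a close crop to check the choice.

```bash
python3 - <<'E'
import cv2,numpy as np
s=cv2.imread("pics/scene0.png");t=cv2.imread("pics/top0.png")
a=cv2.resize(s[240:325,285:360],None,fx=5,fy=5,interpolation=cv2.INTER_CUBIC)  #375x425
b=cv2.resize(t[195:255,270:325],None,fx=7,fy=7,interpolation=cv2.INTER_CUBIC) #385x420
c=cv2.resize(t[205:275,375:450],None,fx=5,fy=5,interpolation=cv2.INTER_CUBIC) #375x350
cv2.imwrite("pics/c1.png",np.hstack([np.pad(x,((0,425-x.shape[0]),(0,0),(0,0))) for x in(a,b)]))
d=cv2.resize(s[160:225,240:320],None,fx=5,fy=5,interpolation=cv2.INTER_CUBIC) #400x325
cv2.imwrite("pics/c2.png",np.hstack([np.pad(x,((0,350-x.shape[0]),(0,0),(0,0))) for x in(d,c)]))
E
```

```text
(no output)
```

View pics/c1.png

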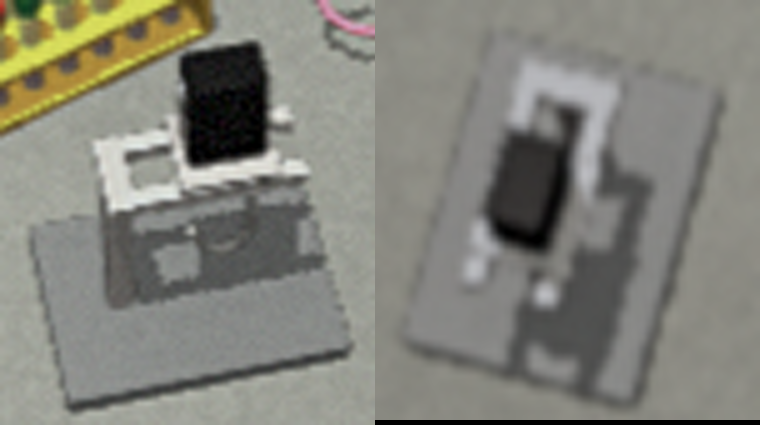

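View pics/c2.png

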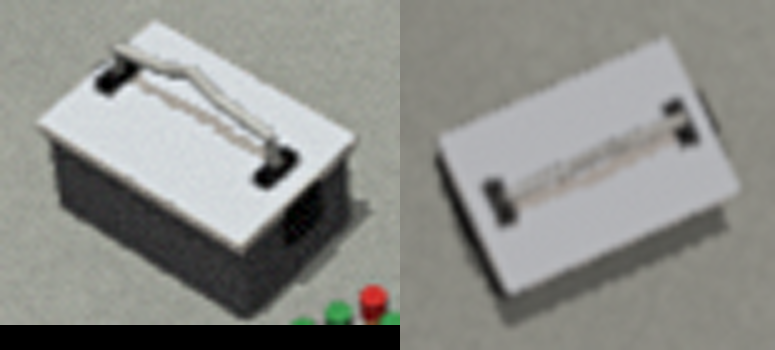

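The crops confirm a black case with an aluminium collar on the prongs and the slot mouth facing the robot. The carrier's handle runs along its long side. Next step: fit the poses.

```bash
cat >h.py <<'E'
import numpy as np
from plant import r
from scipy.optimize import least_squares
from scipy.spatial.transform import Rotation as Ro
C={n:r.get_calibration(n) for n in("scene","top")}
def proj(n,X):
    c=C[n];p=np.asarray(X)@c["R"].T+c["t"];return np.c_[c["fx"]*p[:,0]/p[:,2]+c["cx"],c["fy"]*p[:,1]/p[:,2]+c["cy"]]
def fit(obs,x0):
    "obs: list of (cam, local pts, pix)"
    def W(p,L): 
        c,s=np.cos(p[2]),np.sin(p[2]);L=np.array(L,float);return np.c_[p[0]+c*L[:,0]-s*L[:,1],p[1]+s*L[:,0]+c*L[:,1],L[:,2]]
    f=lambda p:np.concatenate([(proj(n,W(p,L))-np.array(P)).ravel() for n,L,P in obs])
    s=least_squares(f,x0,x_scale=[100,100,1],loss="soft_l1");return s.x,f(s.x).round(1)
def toTool(d):
    return Ro.from_quat(r.observe()["orientation"]).inv().apply(d).round(1)
E
python3 - <<'E'
from h import *
S=lambda P,o,k:np.array(P)/k+np.array(o)
st=[("top",[[-37,16,130],[-37,-16,130],],S([(100,275),(170,300)],(270,195),7)),
 ("scene",[[-37,16,130],[-37,-16,130]],S([(285,120),(305,168)],(285,240),5)),
 ("top",[[75,55,8],[75,-55,8],[-75,-55,8],[-75,55,8]],S([(115,30),(345,90),(260,405),(33,342)],(270,195),7)),
 ("scene",[[75,55,8],[75,-55,8],[-75,-55,8]][1:],S([(70,400),(350,347)],(285,240),5))]
print("stand",fit(st,[500,80,-.25]))
sc=[("top",[[0,0,206]],S([(155,183)],(270,195),7)),
 ("scene",[[20,13,200],[-20,13,200],[-20,-13,200],[20,-13,200],[20,-13,136],[-20,-13,136]],S([(180,55),(260,42),(268,78),(185,90),(188,163),(266,152)],(285,240),5))]
sc[0][1][0][2]=200
print("scale",fit(sc,[500,80,-.25]))
cr=[("top",[[53,78,80],[53,-78,80],[-53,-78,80],[-53,78,80],[0,56,108],[0,-56,108]],S([(40,140),(268,38),(340,187),(110,295),(95,195),(283,118)],(375,205),5)),
 ("scene",[[-53,-78,80],[-53,78,80],[53,78,80],[53,-78,80],[0,0,124],[0,-56,108],[0,56,108]],S([(155,20),(355,138),(242,250),(38,122),(187,70),(118,48),(272,140)],(240,160),5))]
print("carrier",fit(cr,[470,-160,.4]))
E
```

```text
stand (array([ 5.24835167e+02,  1.78010557e+02, -3.25758104e-01]), array([ -0.4,  -2.7,  -0.1,  -3.1,   0.6,  10. ,  -6.2, -10.1,  -0.3,
         2. ,  -0.4,   3.3,  -2.4,   3. ,  -3.1,   1.8,  -4.3, -35.2,
        -5.4, -33.7]))
scale (array([522.85689614, 189.85686627,  -0.66934542]), array([-5.1, -3.4, -0.6, 10. ,  0.5, 14.7,  0.4, -1.5,  0.1, -5.9, -0.4,
       -5. ,  0.2, -0.8]))
carrier (array([ 4.75251622e+02, -1.79217757e+02,  3.93992988e-01]), array([-1.6, -1.1, -0.5, -1.4,  0.4,  0.3, -0.7, -0.3,  2.5, -0.5, -0.9,
       -0.4,  0.1, -0.8,  1.1, -1.1,  0.1, -1.3, -0.5, -0.7,  1.1,  0.4,
        0.5,  0.2, -0.3, -0.8]))
```

```bash
python3 - <<'E'
from h import *
S=lambda P,o,k:np.array(P)/k+np.array(o)
st=[("top",[[-37,16,130],[-37,-16,130],],S([(100,275),(170,300)],(270,195),7)),
 ("scene",[[-37,16,125],[-37,-16,125]],S([(305,168),(285,120)],(285,240),5)),
 ("top",[[75,55,8],[75,-55,8],[-75,-55,8],[-75,55,8]],S([(115,30),(345,90),(260,405),(33,342)],(270,195),7)),
 ("scene",[[75,55,8],[-75,55,8],[75,-55,8]],S([(70,400),(350,347),(30,222)],(285,240),5))]
print("stand",fit(st,[500,80,-.25]))
sc=[("top",[[0,0,200]],S([(155,183)],(270,195),7)),
 ("scene",[[20,-13,200],[-20,-13,200],[-20,13,200],[20,13,200],[20,13,136],[-20,13,136]],S([(180,55),(260,42),(268,78),(185,90),(188,163),(266,152)],(285,240),5))]
print("scale",fit(sc,[500,80,-.25]))
E
```

```text
stand (array([ 5.29765680e+02,  1.73666406e+02, -3.03786730e-01]), array([ 1.2, -4.2,  1.6, -4.8, -6.1,  0.8, -5. , -0. ,  0.4,  0.7,  0.6,
        1.3, -0.4,  1.2, -1.4,  0.8,  0.8,  0.4,  1.8, -0. ,  1. ,  0.5]))
scale (array([ 5.15275921e+02,  1.76721487e+02, -3.59756746e-01]), array([-0.5, -0.9, -0.5, -1.9,  0.1, -1.5,  0.5,  0. ,  0.2, -0.1, -0.3,
        0.6,  0.3,  0.6]))
```

Request:
apply_moves:
  steps:
    - [[35, -33, -20], [0, 0, 0]]
    - [[70, -66, -40], [0, 0, 0]]
    - [[105, -99, -60], [0, 0, 0]]
    - [[140, -132, -60], [0, 0, 0]]
    - [[175, -165, -60], [0, 0, 0]]
  hand: 60
  grip_force: 50

```text
clock: 0.6
tcp_pos: [315.4, -281.5, 291.8]
orientation: [0.978, 0.207, 0.0, 0.0]
wrist_force: [0.6, -0.1, 0.2]
finger_gap: 51.1
```

Request:
apply_moves:
  steps:
    - [[35, -33, 0], [0, 0, 0.12]]
    - [[70, -66, 0], [0, 0, 0.24]]
    - [[105, -99, 0], [0, 0, 0.36]]
    - [[140, -132, 0], [0, 0, 0.48]]
    - [[175, -165, 0], [0, 0, 0.6]]

```text
clock: 1.1
tcp_pos: [399.6, -82.5, 291.2]
orientation: [0.997, -0.082, 0.0, 0.0]
wrist_force: [0.5, -1.6, 0.3]
finger_gap: 51.3
```

```bash
python3 - <<'E'
from h import *
o=r.observe();print(o)
q=Ro.from_quat(o["orientation"]);x=q.apply([1,0,0]);print(np.arctan2(x[1],x[0]), toTool(np.array([515,177,290])-o["tcp_pos"]))
E
```

```text
{'clock': 1.1, 'joint_pos': array([-2.03475431e-01, -2.15656130e-01,  7.64472790e-03,  1.79407264e+00,
       -1.45292805e-05,  3.10143234e+00]), 'qvel': array([ 1.01018827,  0.14756926,  0.11463197, -0.03031501,  0.00225939,
        2.18175278]), 'tau': array([ -7.58408725, -34.66124654,  44.23916459,   0.71436619,
         0.05697635,  -3.63363281]), 'tcp_pos': array([399.62019924, -82.45820046, 291.16070814]), 'orientation': array([ 9.96667874e-01, -8.15668389e-02,  1.12971814e-05,  8.70192439e-06]), 'wrist_force': array([ 0.53329193, -1.59220098,  0.28419519]), 'ft_torque': array([-0.00698357, -0.04357674, -0.02929037]), 'finger_gap': 51.27952597021732}
-0.16331511351941538 [  71.7 -274.8    1.2]
```

Request:
apply_moves:
  steps:
    - [[14, -50, 0], [0, 0, -0.14]]
    - [[28, -95, 0], [0, 0, -0.28]]
    - [[42, -140, 0], [0, 0, -0.43]]
    - [[57, -190, 0], [0, 0, -0.58]]
    - [[68, -235, 0], [0, 0, -0.73]]

```text
clock: 1.6
tcp_pos: [504.2, 139.3, 290.9]
orientation: [0.959, 0.285, -0.0, 0.0]
wrist_force: [1.5, -1.0, 0.1]
finger_gap: 51.0
```

Request:
apply_moves:
  steps:
    - [[0, 0, 0], [0, 0, -0.149]]
    - [[0, 0, 0], [0, 0, -0.298]]
    - [[0, 0, 0], [0, 0, -0.447]]
    - [[0, 0, 0], [0, 0, -0.596]]
    - [[0, 0, 0], [0, 0, -0.745]]

```text
clock: 2.1
tcp_pos: [503.6, 137.2, 290.9]
orientation: [0.789, 0.614, -0.0, -0.0]
wrist_force: [-0.5, 0.5, 0.6]
finger_gap: 50.9
```

Request:
apply_moves:
  steps:
    - [[0, 0, 0], [0, 0, -0.149]]
    - [[0, 0, 0], [0, 0, -0.298]]
    - [[0, 0, 0], [0, 0, -0.447]]
    - [[0, 0, 0], [0, 0, -0.596]]
    - [[0, 0, 0], [0, 0, -0.745]]

```text
clock: 2.6
tcp_pos: [503.6, 137.1, 290.9]
orientation: [0.512, 0.859, -0.0, -0.0]
wrist_force: [0.1, 0.1, -0.5]
finger_gap: 51.6
```

Request:
apply_moves:
  steps:
    - [[0, 0, 0], [0, 0, -0.149]]
    - [[0, 0, 0], [0, 0, -0.298]]
    - [[0, 0, 0], [0, 0, -0.447]]
    - [[0, 0, 0], [0, 0, -0.596]]
    - [[0, 0, 0], [0, 0, -0.745]]

```text
clock: 3.1
tcp_pos: [503.6, 137.1, 290.9]
orientation: [0.164, 0.986, -0.0, -0.0]
wrist_force: [0.3, 0.0, -0.2]
finger_gap: 51.2
```

```bash
python3 - <<'E'
from h import *
import cv2
o=r.observe();print(o["clock"],o["tcp_pos"],o["joint_pos"])
q=Ro.from_quat(o["orientation"]);x=q.apply([1,0,0]);print(np.arctan2(x[1],x[0]), toTool(np.array([515,177,290])-o["tcp_pos"]))
c=r.get_calibration("wrist");print(c);np.save("w1.npy",c,allow_pickle=True)
im=r.camera("wrist");cv2.imwrite("pics/w1.png",im)
E
```

```text
3.1 [503.56630087 137.07176196 290.87675263] [2.65752381e-01 5.13419174e-02 2.55693608e-01 1.77596337e+00
 1.96113511e-05 5.94810053e-01]
2.8125348219641415 [ 2.1 41.5  0.9]
{'fx': 371.64829954431775, 'fy': 371.64829954431775, 'cx': 315.2201652592036, 'cy': 234.17940803585986, 'R': array([[ 3.22359634e-01,  9.46617178e-01, -4.30532574e-04],
       [ 9.12677765e-01, -3.10681198e-01,  2.65511752e-01],
       [ 2.51204227e-01, -8.59832085e-02, -9.64107527e-01]]), 't': array([-292.44333045, -467.89887151,  322.48070595])}
```

View pics/w1.png

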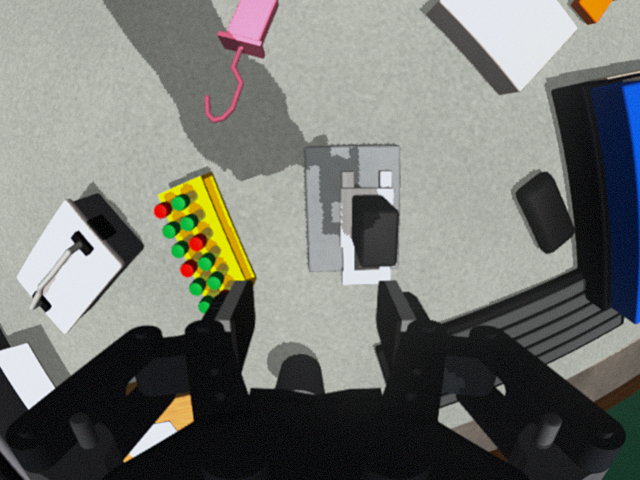

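Wrist view: the stand base spans (305,147)-(399,271), and the case is at about (376,232). The tool's yaw is well aligned with the stand. Next, an enlarged and brightened crop.

```bash
python3 - <<'E'
import cv2,numpy as np
i=cv2.imread("pics/w1.png")[140:290,300:410]
i=(255*(i/255.)**.5).astype('uint8')
cv2.imwrite("pics/w1c.png",cv2.resize(i,None,fx=4,fy=4,interpolation=cv2.INTER_CUBIC))
E
```

```text
(no output)
```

View pics/w1c.png

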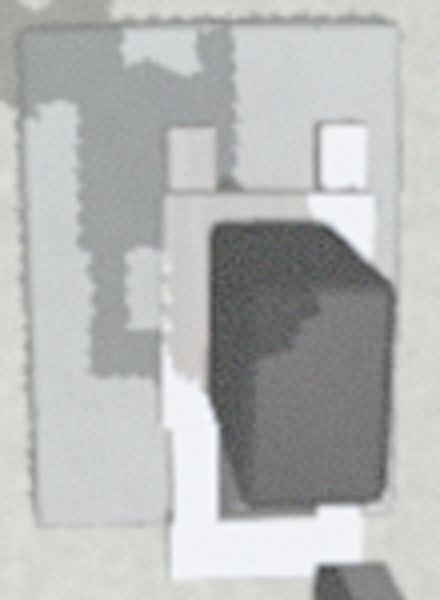

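```bash
cat >>h.py <<'E'
def wray(c,px,z):
    d=np.array(px,float)-[c["cx"],c["cy"]];rr=np.hypot(*d);th=rr/c["fx"]
    v=np.r_[d/rr*np.sin(th),np.cos(th)];R=c["R"];o=-R.T@c["t"];w=R.T@v;return o+w*(z-o[2])/w[2]
E
python3 - <<'E'
from h import *
c=np.load("w1.npy",allow_pickle=True).item()
a=-.33;ax=np.array([np.cos(a),np.sin(a)]);ay=np.array([-ax[1],ax[0]])
for n,p,z in [("caseB-l",(212,225),136),("caseB-r",(320,225),136),("T",(245,285),200),("T",(390,285),200),("T",(385,500),200),("T",(245,500),200),
 ("pr-l-out",(168,127),130),("pr-l-in",(215,127),130),("pr-r-in",(318,122),130),("pr-r-out",(367,122),130),("col",(165,192),136),("col",(375,192),136),("back",(172,578),130),("back",(360,565),130)]:
    w=wray(c,np.array(p)/4+[300,140],z)[:2];print(n,w.round(1),"along",round(w@ax,1),"across",round(w@ay,1))
print("scene-fit scale along/across",np.array([515.3,176.7])@ax,np.array([515.3,176.7])@ay)
E
```

```text
caseB-l [497.7 172.1] along 415.1 across 324.1
caseB-r [504.8 193.4] along 414.8 across 346.5
T [496.6 171.5] along 414.2 across 323.1
T [504.2 194.4] along 414.0 across 347.3
T [540.1 183.6] along 451.4 across 348.7
T [532.  160.7] along 451.2 across 324.5
pr-l-out [476.5 170. ] along 395.7 across 315.2
pr-l-in [479.5 179.2] along 395.6 across 324.9
pr-r-in [485.1 200. ] along 394.1 across 346.5
pr-r-out [488.3 210. ] along 393.9 across 356.9
col [488.2 165.1] along 408.4 across 314.4
col [501.7 206.4] along 407.8 across 357.8
back [571.8 140.4] along 495.4 across 318.1
back [583.  181.5] along 492.8 across 360.6
scene-fit scale along/across 430.23721650280453 334.14505463334166
```

Request:
apply_moves:
  steps:
    - [[-1, 22, 0], [0, 0, -0.029]]
    - [[-1, 43, 15], [0, 0, -0.029]]
    - [[-1, 43, 45], [0, 0, -0.029]]
    - [[-1, 43, 75], [0, 0, -0.029]]
    - [[-1, 43, 95], [0, 0, -0.029]]

```text
clock: 3.65
tcp_pos: [518.1, 177.4, 193.7]
orientation: [0.154, 0.988, -0.001, -0.001]
wrist_force: [0.3, -0.3, -0.6]
finger_gap: 51.2
```

Request:
apply_moves:
  steps:
    - [[0, 0, 15], [0, 0, 0]]
    - [[0, 0, 30], [0, 0, 0]]
    - [[0, 0, 42], [0, 0, 0]]
    - [[0, 0, 47], [0, 0, 0]]
    - [[0, 0, 47], [0, 0, 0]]

```text
clock: 4.15
tcp_pos: [518.5, 177.3, 148.7]
orientation: [0.153, 0.988, -0.0, -0.0]
wrist_force: [-0.3, -0.0, -0.2]
finger_gap: 50.8
```

Request:
apply_moves:
  steps:
    - [[0, 0, 0], [0, 0, 0]]
    - [[0, 0, 0], [0, 0, 0]]
    - [[0, 0, 0], [0, 0, 0]]
    - [[0, 0, 0], [0, 0, 0]]
    - [[0, 0, 0], [0, 0, 0]]
  hand: 10
  grip_force: 40

```text
clock: 4.65
tcp_pos: [519.2, 177.5, 150.2]
orientation: [0.153, 0.988, 0.0, 0.001]
wrist_force: [-1.3, -0.4, 5.6]
finger_gap: 25.3
```

```bash
python3 - <<'E'
from h import *
import cv2
o=r.observe();print(o["clock"],o["tcp_pos"],o["wrist_force"],o["ft_torque"],o["finger_gap"])
q=Ro.from_quat(o["orientation"]);x=q.apply([1,0,0]);print(np.arctan2(x[1],x[0]))
im=r.camera("wrist");cv2.imwrite("pics/w2.png",im)
E
```

```text
4.65 [519.16472303 177.45838994 150.19728821] [-1.29068648 -0.41590147  5.63061736] [-0.10580033  0.03211269 -0.00595661] 25.34242301973309
2.8352944954495487
```

View pics/w2.png

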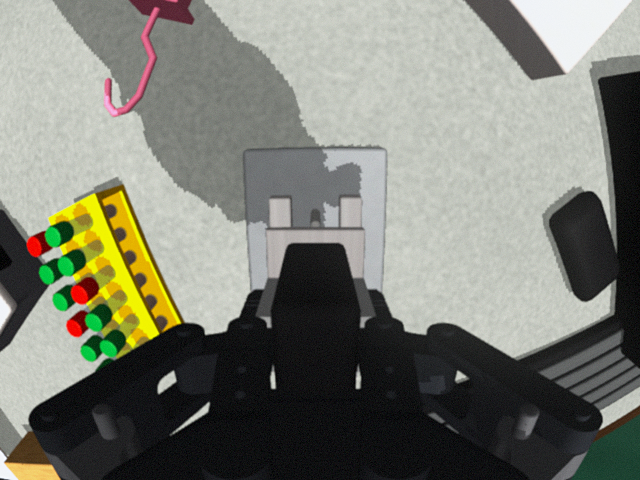

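Request:
apply_moves:
  steps:
    - [[0, 0, -8], [0, 0, 0]]
    - [[0, 0, -25], [0, 0, 0]]
    - [[0, 0, -45], [0, 0, 0]]
    - [[0, 0, -70], [0, 0, 0]]
    - [[0, 0, -92], [0, 0, 0]]

```text
clock: 5.2
tcp_pos: [518.5, 177.4, 242.4]
orientation: [0.152, 0.988, -0.0, -0.0]
wrist_force: [1.0, -0.4, -2.0]
finger_gap: 25.4
```

Request:
apply_moves:
  steps:
    - [[0, 0, -15], [0, 0, 0]]
    - [[0, 0, -28], [0, 0, 0]]
    - [[-1, -20, -30], [0, 0, 0]]
    - [[-2, -55, -30], [0, 0, 0]]
    - [[-3, -95, -30], [0, 0, 0]]

```text
clock: 5.7
tcp_pos: [492.6, 85.5, 271.1]
orientation: [0.152, 0.988, -0.0, -0.0]
wrist_force: [0.2, -0.2, -1.4]
finger_gap: 25.4
```

Request:
apply_moves:
  steps:
    - [[-1, -42, 0], [0, 0, -0.13]]
    - [[-2, -84, 0], [0, 0, -0.27]]
    - [[-4, -126, 0], [0, 0, -0.41]]
    - [[-5, -168, 0], [0, 0, -0.55]]
    - [[-6, -208, 0], [0, 0, -0.69]]

```text
clock: 6.2
tcp_pos: [436.7, -111.0, 271.5]
orientation: [-0.184, 0.983, 0.0, -0.0]
wrist_force: [1.3, -0.6, -1.1]
finger_gap: 25.5
```

```bash
python3 - <<'E'
from h import *
o=r.observe();print(o["clock"],o["tcp_pos"],o["wrist_force"],o["finger_gap"])
q=Ro.from_quat(o["orientation"]);x=q.apply([1,0,0]);print(np.arctan2(x[1],x[0]), toTool(np.array([410.7,-206.1,270])-o["tcp_pos"]))
E
```

```text
6.2 [ 436.70998473 -111.01823867  271.53971372] [ 1.31356414 -0.57744491 -1.14003038] 25.477478978915663
-2.7724594415606116 [ 58.6 -79.3   1.5]
```

Request:
apply_moves:
  steps:
    - [[20, -30, 0], [0, 0, 0]]
    - [[45, -60, 0], [0, 0, 0]]
    - [[59, -79, 10], [0, 0, 0]]
    - [[59, -79, 30], [0, 0, 0]]
    - [[59, -79, 45], [0, 0, 0]]

```text
clock: 6.7
tcp_pos: [410.0, -205.2, 225.5]
orientation: [-0.18, 0.984, 0.0, -0.0]
wrist_force: [-0.1, 0.3, -1.3]
finger_gap: 25.3
```

Request:
apply_moves:
  steps:
    - [[0, 0, 10], [0, 0, 0]]
    - [[0, 0, 20], [0, 0, 0]]
    - [[0, 0, 24], [0, 0, 0]]
    - [[0, 0, 24], [0, 0, 0]]
    - [[0, 0, 24], [0, 0, 0]]

```text
clock: 7.2
tcp_pos: [410.7, -204.4, 202.9]
orientation: [-0.181, 0.983, -0.0, 0.0]
wrist_force: [-0.1, -0.2, -2.0]
finger_gap: 25.8
```

```bash
python3 - <<'E'
from h import *
import cv2
o=r.observe();print(o["clock"],o["tcp_pos"],o["wrist_force"],o["finger_gap"])
q=Ro.from_quat(o["orientation"]);x=q.apply([1,0,0]);print(np.arctan2(x[1],x[0]))
c=r.get_calibration("wrist");np.save("w3.npy",c,allow_pickle=True)
cv2.imwrite("pics/w3.png",r.camera("wrist"))
s=r.camera("scene");cv2.imwrite("pics/s3.png",s)
t=r.camera("top");cv2.imwrite("pics/t3.png",t)
p=proj("scene",[[440,-190,130]])[0].astype(int);print(p)
a=s[p[1]-50:p[1]+50,p[0]-60:p[0]+60];print(p[0]-60,p[1]-50)
w=cv2.imread("pics/w3.png")
cv2.imwrite("pics/s3c.png",cv2.resize(a,None,fx=6,fy=6,interpolation=cv2.INTER_CUBIC))
E
```

```text
7.2 [ 410.73918688 -204.38064932  202.85148447] [-0.05740232 -0.15915405 -1.99783498] 25.787506958682055
-2.777646591709548
[287 166]
227 116
```

View pics/w3.png

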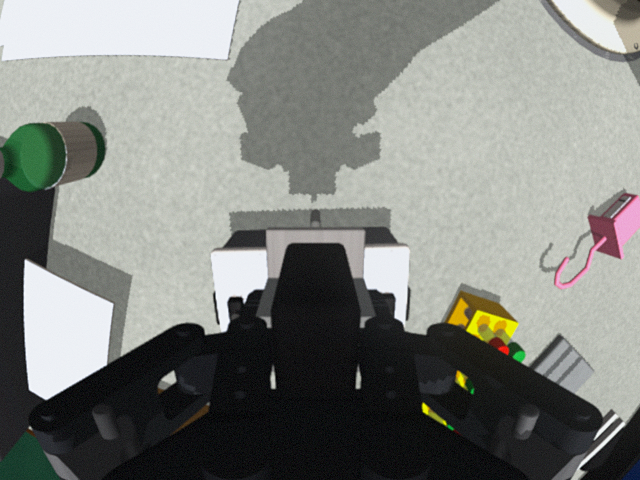

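View pics/s3c.png

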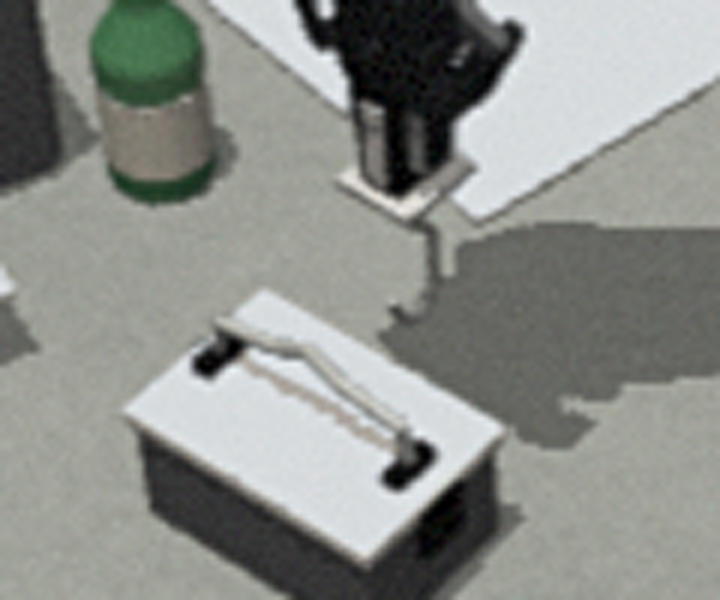

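The scene crop shows the hook with its tip (395,310) pointing at the handle, whose peak is near (305,348). In the wrist view the lid's near edge runs from (214,250) to (408,246). I'll check the lateral alignment numerically.

```bash
python3 - <<'E'
from h import *
c=np.load("w3.npy",allow_pickle=True).item()
A,B=wray(c,(213,250),80),wray(c,(408,246),80);M=(A+B)/2;d=B-A
print("near edge",A,B,np.hypot(*d[:2]),"yaw of y axis",np.arctan2(d[1],d[0])-np.pi/2,"centre",M[:2]+53*np.array([-d[1],d[0]])[:2]/np.hypot(*d[:2])*-1)
t=np.array([410.74,-204.38]);y=-2.7776+np.pi;u=np.array([np.cos(y),np.sin(y)])
z=202.85-19
pp=proj("scene",[[*(t+16*u),z-87+19],[*t,z-87-3],[475.25,-179.2,124],[*(t+25*u+22*np.array([-u[1],u[0]])),z]])
print(((pp-[227,116])*6).round(),"obs tip(395,310) bowl bottom(415,320) peak(297,350)")
p=np.array([475.25,-179.2]);cx=np.array([np.cos(.394),np.sin(.394)]);cy=np.array([-cx[1],cx[0]])
print("offset TCP from bail in carrier x,y",(t-p)@cx,(t-p)@cy)
E
```

```text
near edge [ 457.19540397 -271.1997485    80.        ] [ 400.43182661 -131.87646315   80.        ] 150.44295116594293 yaw of y axis 0.3868894997993171 centre [ 477.89623476 -181.54069434]
[[384. 300.]
 [408. 314.]
 [309. 351.]
 [400. 227.]] obs tip(395,310) bowl bottom(415,320) peak(297,350)
offset TCP from bail in carrier x,y -69.23352686777544 1.51369001087267
```

Request:
apply_moves:
  steps:
    - [[-8, -1, 3], [0, 0, -0.026]]
    - [[-16, -1, 3], [0, 0, -0.026]]
    - [[-24, -2, 3], [0, 0, -0.026]]
    - [[-32, -2.6, 3], [0, 0, -0.026]]
    - [[-36, -2.6, 3], [0, 0, -0.026]]

```text
clock: 7.85
tcp_pos: [446.0, -193.8, 199.1]
orientation: [-0.194, 0.981, 0.0, -0.0]
wrist_force: [-0.2, 0.3, -2.3]
finger_gap: 25.5
```

Request:
apply_moves:
  steps:
    - [[-4, 0, 0], [0, 0, 0]]
    - [[-8, 0, 0], [0, 0, 0]]
    - [[-12, 0, 0], [0, 0, 0]]
    - [[-16, 0, 0], [0, 0, 0]]
    - [[-20, 0, 0], [0, 0, 0]]

```text
clock: 8.35
tcp_pos: [463.9, -186.4, 199.4]
orientation: [-0.194, 0.981, -0.0, 0.0]
wrist_force: [-0.0, -0.7, -1.3]
finger_gap: 25.3
```

Request:
apply_moves:
  steps:
    - [[-4, 0, 0], [0, 0, 0]]
    - [[-8, 0, 0], [0, 0, 0]]
    - [[-12, 0, 0], [0, 0, 0]]
    - [[-15, 0, 0], [0, 0, 0]]
    - [[-15, 0, 0], [0, 0, 0]]

```text
clock: 8.85
tcp_pos: [477.8, -180.6, 199.2]
orientation: [-0.194, 0.981, 0.0, -0.0]
wrist_force: [-0.0, 0.6, -1.4]
finger_gap: 25.1
```

```bash
python3 - <<'E'
from h import *
import cv2
o=r.observe();print(o["clock"],o["tcp_pos"],o["wrist_force"],o["finger_gap"])
s=r.camera("scene");cv2.imwrite("pics/s4.png",s)
old=cv2.imread("pics/scene0.png")
d=cv2.absdiff(s,old)[190:225,245:315];print("carrier body diff",d.mean())
cv2.imwrite("pics/s4c.png",cv2.resize(s[120:220,240:320],None,fx=6,fy=6,interpolation=cv2.INTER_CUBIC))
E
```

```text
8.85 [ 477.75664547 -180.63773249  199.16814779] [-0.02988964  0.57572188 -1.41522887] 25.062926542560934
carrier body diff 4.129387755102041
```

View pics/s4c.png

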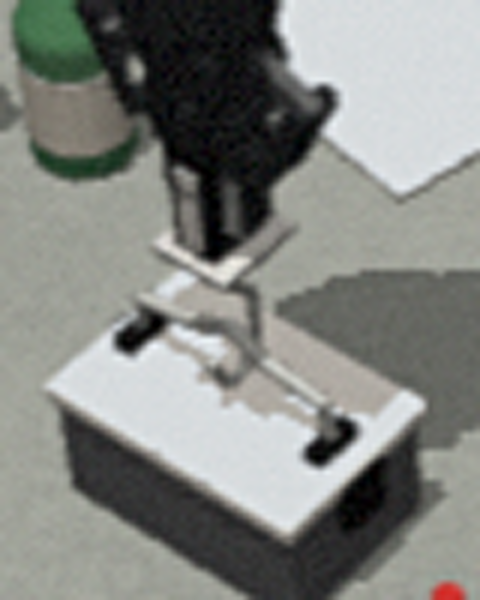

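The hook has passed under the wire: tip at (225,370) on the near side, shank at (255,320) behind. It sits a couple of mm off the peak, so I'll shift it slightly and start lifting slowly.

Request:
apply_moves:
  steps:
    - [[0, -1, 0], [0, 0, 0]]
    - [[0, -2, -4], [0, 0, 0]]
    - [[0, -2, -8], [0, 0, 0]]
    - [[0, -2, -13], [0, 0, 0]]
    - [[0, -2, -18], [0, 0, 0]]

```text
clock: 9.4
tcp_pos: [478.3, -182.7, 217.9]
orientation: [-0.194, 0.981, -0.0, 0.0]
wrist_force: [-0.2, 0.3, -0.8]
finger_gap: 25.8
```

Request:
apply_moves:
  steps:
    - [[0, 0, -4], [0, 0, 0]]
    - [[0, 0, -8], [0, 0, 0]]
    - [[0, 0, -12], [0, 0, 0]]
    - [[0, 0, -16], [0, 0, 0]]
    - [[0, 0, -20], [0, 0, 0]]

```text
clock: 9.9
tcp_pos: [478.2, -182.6, 237.5]
orientation: [-0.194, 0.981, 0.0, -0.0]
wrist_force: [0.2, -0.4, -3.8]
finger_gap: 25.6
```

Request:
apply_moves:
  steps:
    - [[0, 0, -4], [0, 0, 0]]
    - [[0, 0, -8], [0, 0, 0]]
    - [[0, 0, -12], [0, 0, 0]]
    - [[0, 0, -15], [0, 0, 0]]
    - [[0, 0, -15], [0, 0, 0]]

```text
clock: 10.4
tcp_pos: [478.3, -182.7, 252.6]
orientation: [-0.194, 0.981, -0.0, 0.0]
wrist_force: [0.2, 0.0, -4.0]
finger_gap: 25.5
```

```bash
cat > st.py <<'E'
from h import *
import cv2
ref=cv2.cvtColor(cv2.imread("pics/s4.png"),cv2.COLOR_BGR2GRAY).astype(np.float32)
reft=cv2.cvtColor(cv2.imread("pics/t3.png"),cv2.COLOR_BGR2GRAY).astype(np.float32)
def ecc(a,b):
    # shift of patch a (inside larger b, margin 8) by subpixel template match
    m=cv2.matchTemplate(b,a,cv2.TM_SQDIFF);_,_,p,_=cv2.minMaxLoc(m);x,y=p
    if 0<x<m.shape[1]-1 and 0<y<m.shape[0]-1:
        fx=(m[y,x-1]-m[y,x+1])/(2*(m[y,x-1]-2*m[y,x]+m[y,x+1]));fy=(m[y-1,x]-m[y+1,x])/(2*(m[y-1,x]-2*m[y,x]+m[y+1,x]));x+=fx;y+=fy
    return round(float(x)-8,2),round(float(y)-8,2)
def state(k=3,name=None):
    F=[]
    for i in range(k):
        s=r.camera("scene");o=r.observe();F.append(o["wrist_force"]);g=cv2.cvtColor(s,cv2.COLOR_BGR2GRAY).astype(np.float32)
        x0,y0,x1,y1=248,188,316,222
        print("shift px",ecc(ref[y0:y1,x0:x1],g[y0-8:y1+8,x0-8:x1+8]),"L",ecc(ref[178:212,246:270],g[170:220,238:278]),"R",ecc(ref[185:220,290:316],g[177:228,282:324]))
    print(o["clock"],o["tcp_pos"].round(1),"F",np.mean(F,0).round(2),o["finger_gap"])
    if name: cv2.imwrite(name,s)
E
python3 -c "
from st import *
state()
# px per mm up
p=proj('scene',[[460,-190,40],[460,-190,50]]);print(p[1]-p[0])"
```

```text
shift px (0.0, -0.01) L (0.0, 0.01) R (0.01, -0.02)
shift px (0.01, -0.0) L (-0.0, 0.01) R (0.01, -0.02)
shift px (0.0, -0.01) L (0.0, 0.01) R (0.01, -0.02)
10.55 [ 478.2 -182.7  252.1] F [ 0.11  0.14 -4.04] 25.32613761764621
[-0.2018378 -2.3048594]
```

Request:
apply_moves:
  steps:
    - [[0, 0, -3], [0, 0, 0]]
    - [[0, 0, -6], [0, 0, 0]]
    - [[0, 0, -9], [0, 0, 0]]
    - [[0, 0, -11], [0, 0, 0]]
    - [[0, 0, -11], [0, 0, 0]]

```text
clock: 11.05
tcp_pos: [478.3, -182.6, 263.6]
orientation: [-0.194, 0.981, 0.0, 0.0]
wrist_force: [-1.0, 1.4, -4.9]
finger_gap: 25.6
```

```bash
python3 -c "
from st import *
state(2)"
```

```text
shift px (0.0, -0.0) L (0.0, 0.01) R (0.01, -0.02)
shift px (0.0, -0.0) L (-0.0, 0.01) R (0.01, -0.02)
11.15 [ 478.2 -182.6  263.2] F [ 0.2   0.88 -5.54] 25.624970725397457
```

Request:
apply_moves:
  steps:
    - [[0, 0, -3], [0, 0, 0]]
    - [[0, 0, -6], [0, 0, 0]]
    - [[0, 0, -9], [0, 0, 0]]
    - [[0, 0, -11], [0, 0, 0]]
    - [[0, 0, -11], [0, 0, 0]]

```text
clock: 11.65
tcp_pos: [478.3, -182.7, 274.6]
orientation: [-0.194, 0.981, -0.0, 0.0]
wrist_force: [-0.0, 0.3, -5.5]
finger_gap: 25.5
```

```bash
python3 -c "
from st import *
state(2)"
```

```text
shift px (-0.12, -0.03) L (-0.01, 0.01) R (-0.15, -0.07)
shift px (-0.12, -0.03) L (-0.01, 0.01) R (-0.15, -0.07)
11.75 [ 478.3 -182.7  274.2] F [-0.05  0.55 -6.24] 25.53482751748574
```

Request:
apply_moves:
  steps:
    - [[0, 0, -2], [0, 0, 0]]
    - [[0, 0, -4], [0, 0, 0]]
    - [[0, 0, -6], [0, 0, 0]]
    - [[0, 0, -6], [0, 0, 0]]
    - [[0, 0, -6], [0, 0, 0]]

```text
clock: 12.25
tcp_pos: [478.3, -182.7, 280.3]
orientation: [-0.194, 0.981, -0.0, 0.0]
wrist_force: [-0.0, 0.5, -7.0]
finger_gap: 25.7
```

```bash
python3 -c "
from st import *
state(2)"
```

```text
shift px (-0.12, -0.06) L (0.02, -0.03) R (-0.17, -0.1)
shift px (-0.12, -0.06) L (0.02, -0.03) R (-0.17, -0.1)
12.35 [ 478.2 -182.7  280.2] F [ 0.98  0.07 -7.09] 25.837400357816293
```

Request:
apply_moves:
  steps:
    - [[0, 0, -2], [0, 0, 0]]
    - [[0, 0, -4], [0, 0, 0]]
    - [[0, 0, -6], [0, 0, 0]]
    - [[0, 0, -6], [0, 0, 0]]
    - [[0, 0, -6], [0, 0, 0]]

```text
clock: 12.85
tcp_pos: [478.3, -182.7, 286.3]
orientation: [-0.194, 0.981, -0.0, 0.0]
wrist_force: [-0.3, -0.0, -6.9]
finger_gap: 25.8
```

```bash
python3 -c "
from st import *
state(2)"
```

```text
shift px (-0.13, -0.1) L (0.07, -0.08) R (-0.2, -0.13)
shift px (-0.12, -0.1) L (0.08, -0.09) R (-0.2, -0.13)
12.95 [ 478.2 -182.7  286.2] F [-0.05  0.33 -7.06] 25.72129165494763
```

Request:
apply_moves:
  steps:
    - [[0, 0, -2], [0, 0, 0]]
    - [[0, 0, -4], [0, 0, 0]]
    - [[0, 0, -6], [0, 0, 0]]
    - [[0, 0, -6], [0, 0, 0]]
    - [[0, 0, -6], [0, 0, 0]]

```text
clock: 13.45
tcp_pos: [478.3, -182.7, 292.4]
orientation: [-0.194, 0.981, -0.0, 0.0]
wrist_force: [-1.1, 0.0, -7.4]
finger_gap: 25.8
```

```bash
python3 -c "
from st import *
state(2)"
```

```text
shift px (-0.57, -0.39) L (-1.16, -0.84) R (-0.74, -0.12)
shift px (-0.5, -0.38) L (-1.08, -0.81) R (-0.67, -0.07)
13.55 [ 478.2 -182.6  292.2] F [-0.08 -0.06 -6.9 ] 25.39086173388719
```

Request:
apply_moves:
  steps:
    - [[0, 0, -2], [0, 0, 0]]
    - [[0, 0, -4], [0, 0, 0]]
    - [[0, 0, -6], [0, 0, 0]]
    - [[0, 0, -8], [0, 0, 0]]
    - [[0, 0, -9], [0, 0, 0]]

```text
clock: 14.05
tcp_pos: [478.3, -182.7, 301.6]
orientation: [-0.194, 0.981, -0.0, 0.0]
wrist_force: [0.3, -0.2, -7.6]
finger_gap: 25.9
```

```bash
python3 -c "
from st import *
state(3,'pics/s5.png')
i=cv2.imread('pics/s5.png');cv2.imwrite('pics/s5c.png',cv2.resize(i[120:220,240:320],None,fx=6,fy=6,interpolation=cv2.INTER_CUBIC))"
```

```text
shift px (-0.7, -2.54) L (-1.24, -2.88) R (-0.37, -2.97)
shift px (-0.7, -2.57) L (-1.24, -2.89) R (-0.4, -3.0)
shift px (-0.69, -2.52) L (-1.3, -2.85) R (-0.35, -2.96)
14.2 [ 478.3 -182.7  301.4] F [ 0.26  0.21 -7.24] 25.502479858172794
```

The carrier hangs about 11-12 mm clear and is steady. Holding.

Request:
apply_moves:
  steps:
    - [[0, 0, 0], [0, 0, 0]]
    - [[0, 0, 0], [0, 0, 0]]
    - [[0, 0, 0], [0, 0, 0]]
    - [[0, 0, 0], [0, 0, 0]]
    - [[0, 0, 0], [0, 0, 0]]

```text
clock: 14.7
tcp_pos: [478.2, -182.6, 301.3]
orientation: [-0.194, 0.981, 0.0, 0.0]
wrist_force: [-0.7, 0.0, -6.8]
finger_gap: 25.2
```

Request:
apply_moves:
  steps:
    - [[0, 0, 0], [0, 0, 0]]
    - [[0, 0, 0], [0, 0, 0]]
    - [[0, 0, 0], [0, 0, 0]]
    - [[0, 0, 0], [0, 0, 0]]
    - [[0, 0, 0], [0, 0, 0]]

```text
clock: 15.2
tcp_pos: [478.2, -182.7, 301.3]
orientation: [-0.194, 0.981, 0.0, 0.0]
wrist_force: [-0.1, -0.4, -7.8]
finger_gap: 26.0
```

Request:
apply_moves:
  steps:
    - [[0, 0, 0], [0, 0, 0]]
    - [[0, 0, 0], [0, 0, 0]]
    - [[0, 0, 0], [0, 0, 0]]
    - [[0, 0, 0], [0, 0, 0]]
    - [[0, 0, 0], [0, 0, 0]]

```text
clock: 15.7
tcp_pos: [478.2, -182.7, 301.3]
orientation: [-0.194, 0.981, 0.0, 0.0]
wrist_force: [0.1, -1.1, -8.0]
finger_gap: 25.8
```

Request:
apply_moves:
  steps:
    - [[0, 0, 0], [0, 0, 0]]
    - [[0, 0, 0], [0, 0, 0]]
    - [[0, 0, 0], [0, 0, 0]]
    - [[0, 0, 0], [0, 0, 0]]
    - [[0, 0, 0], [0, 0, 0]]

```text
clock: 16.2
tcp_pos: [478.2, -182.7, 301.3]
orientation: [-0.194, 0.981, -0.0, 0.0]
wrist_force: [0.0, -0.3, -8.5]
finger_gap: 25.3
```

Request:
apply_moves:
  steps:
    - [[0, 0, 0], [0, 0, 0]]
    - [[0, 0, 0], [0, 0, 0]]
    - [[0, 0, 0], [0, 0, 0]]
    - [[0, 0, 0], [0, 0, 0]]
    - [[0, 0, 0], [0, 0, 0]]

```text
clock: 16.7
tcp_pos: [478.2, -182.7, 301.3]
orientation: [-0.194, 0.981, 0.0, -0.0]
wrist_force: [0.1, 0.7, -7.4]
finger_gap: 25.7
```

```bash
python3 -c "
from st import *
state(2)"
```

```text
shift px (-0.59, -2.24) L (-1.13, -2.75) R (-0.66, -2.03)
shift px (-0.59, -2.23) L (-1.13, -2.76) R (-0.66, -2.03)
16.8 [ 478.2 -182.7  301.3] F [ 0.08  0.36 -8.07] 25.6972124963672
```

Request:
apply_moves:
  steps:
    - [[0, 0, 2], [0, 0, 0]]
    - [[0, 0, 4], [0, 0, 0]]
    - [[0, 0, 6], [0, 0, 0]]
    - [[0, 0, 8], [0, 0, 0]]
    - [[0, 0, 10], [0, 0, 0]]

```text
clock: 17.3
tcp_pos: [478.2, -182.7, 291.1]
orientation: [-0.194, 0.981, 0.0, -0.0]
wrist_force: [0.5, 0.1, -7.7]
finger_gap: 25.7
```

Request:
apply_moves:
  steps:
    - [[0, 0, 2], [0, 0, 0]]
    - [[0, 0, 4], [0, 0, 0]]
    - [[0, 0, 6], [0, 0, 0]]
    - [[0, 0, 9], [0, 0, 0]]
    - [[0, 0, 12], [0, 0, 0]]

```text
clock: 17.8
tcp_pos: [478.3, -182.7, 279.2]
orientation: [-0.194, 0.981, -0.0, 0.0]
wrist_force: [-0.1, -0.2, -6.7]
finger_gap: 25.6
```

Request:
apply_moves:
  steps:
    - [[0, 0, 4], [0, 0, 0]]
    - [[0, 0, 8], [0, 0, 0]]
    - [[0, 0, 12], [0, 0, 0]]
    - [[0, 0, 16], [0, 0, 0]]
    - [[0, 0, 20], [0, 0, 0]]

```text
clock: 18.3
tcp_pos: [478.4, -182.7, 259.1]
orientation: [-0.194, 0.981, -0.0, 0.0]
wrist_force: [2.0, -2.0, -5.1]
finger_gap: 25.9
```

Request:
apply_moves:
  steps:
    - [[0, 0, 4], [0, 0, 0]]
    - [[0, 0, 8], [0, 0, 0]]
    - [[0, 0, 12], [0, 0, 0]]
    - [[0, 0, 16], [0, 0, 0]]
    - [[0, 0, 20], [0, 0, 0]]

```text
clock: 18.8
tcp_pos: [478.4, -182.7, 239.2]
orientation: [-0.194, 0.981, -0.0, 0.0]
wrist_force: [2.9, -0.7, -2.7]
finger_gap: 25.5
```

```bash
python3 -c "
from st import *
state(2)"
```

```text
shift px (-0.6, -0.09) L (-0.44, 0.12) R (-0.67, 0.09)
shift px (-0.6, -0.1) L (-0.43, 0.12) R (-0.66, 0.08)
18.9 [ 478.2 -182.6  238.8] F [ 2.67 -1.4  -3.37] 25.16911202863688
```

Request:
apply_moves:
  steps:
    - [[0, 0, 4], [0, 0, 0]]
    - [[0, 0, 8], [0, 0, 0]]
    - [[0, 0, 12], [0, 0, 0]]
    - [[0, 0, 16], [0, 0, 0]]
    - [[0, 0, 20], [0, 0, 0]]

```text
clock: 19.4
tcp_pos: [478.0, -182.6, 218.8]
orientation: [-0.194, 0.981, 0.0, -0.0]
wrist_force: [-0.0, 0.5, -3.1]
finger_gap: 25.4
```

```bash
python3 -c "
from st import *
state(2,'pics/s6.png')
i=cv2.imread('pics/s6.png');cv2.imwrite('pics/s6c.png',cv2.resize(i[120:220,240:320],None,fx=6,fy=6,interpolation=cv2.INTER_CUBIC))"
```

```text
shift px (-0.72, 0.08) L (-0.71, -0.09) R (-0.7, 0.22)
shift px (-0.73, 0.08) L (-0.71, -0.09) R (-0.7, 0.22)
19.5 [ 477.9 -182.5  218.6] F [ 0.43  0.13 -2.09] 25.28806645677144
```

View pics/s6c.png

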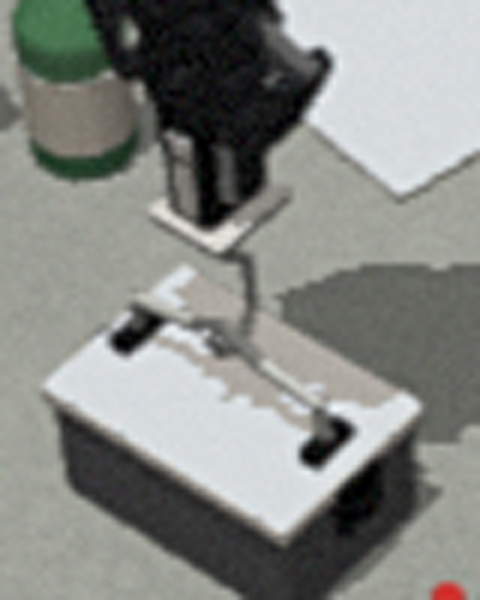

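The hook hangs free below the wire, whose peak is near (225,335), and the carrier stands flat, shifted about 2 mm. I'll lower to the entry height and withdraw.

Request:
apply_moves:
  steps:
    - [[0, 0, 5], [0, 0, 0]]
    - [[0, 0, 10], [0, 0, 0]]
    - [[0, 0, 15], [0, 0, 0]]
    - [[0, 0, 19.5], [0, 0, 0]]
    - [[0, 0, 19.5], [0, 0, 0]]

```text
clock: 20.0
tcp_pos: [477.9, -182.5, 198.9]
orientation: [-0.194, 0.981, 0.0, -0.001]
wrist_force: [0.3, 0.3, -1.6]
finger_gap: 25.3
```

Request:
apply_moves:
  steps:
    - [[3, 0, 0], [0, 0, 0]]
    - [[6, 0, 0], [0, 0, 0]]
    - [[10, 0, 0], [0, 0, 0]]
    - [[14, 0, 0], [0, 0, 0]]
    - [[18, 0, 0], [0, 0, 0]]

```text
clock: 20.5
tcp_pos: [461.2, -189.7, 199.9]
orientation: [-0.194, 0.981, -0.0, 0.0]
wrist_force: [0.4, 0.5, -1.1]
finger_gap: 25.3
```

```bash
python3 -c "
from st import *
state(2)"
```

```text
shift px (-0.72, 0.1) L (-0.71, -0.09) R (-0.7, 0.27)
shift px (-0.73, 0.1) L (-0.71, -0.09) R (-0.71, 0.27)
20.6 [ 461.1 -189.7  200. ] F [-0.42 -0.27 -1.49] 25.23633182872995
```

Request:
apply_moves:
  steps:
    - [[6, 0, 0], [0, 0, 0]]
    - [[14, 0, 0], [0, 0, 0]]
    - [[26, 0, 0], [0, 0, 0]]
    - [[40, 0, 0], [0, 0, 0]]
    - [[52, 0, 0], [0, 0, 0]]

```text
clock: 21.1
tcp_pos: [412.1, -209.7, 199.9]
orientation: [-0.193, 0.981, -0.0, -0.0]
wrist_force: [0.3, -1.3, -0.7]
finger_gap: 25.8
```

Request:
apply_moves:
  steps:
    - [[0, 0, -10], [0, 0, 0]]
    - [[0, 0, -25], [0, 0, 0]]
    - [[0, 0, -45], [0, 0, 0]]
    - [[0, 0, -65], [0, 0, 0]]
    - [[0, 0, -73], [0, 0, 0]]

```text
clock: 21.6
tcp_pos: [413.9, -209.5, 275.2]
orientation: [-0.193, 0.981, -0.001, 0.001]
wrist_force: [0.1, -0.8, -1.9]
finger_gap: 25.7
```

```bash
python3 -c "
from st import *
state(2)
o=r.observe();x=Ro.from_quat(o['orientation']).apply([1,0,0]);print(np.arctan2(x[1],x[0]),toTool(np.array([518.5,177.4,271])-o['tcp_pos']))"
```

```text
shift px (-0.76, 0.09) L (-0.72, -0.09) R (-0.75, 0.24)
shift px (-0.76, 0.09) L (-0.71, -0.09) R (-0.75, 0.25)
21.7 [ 413.9 -209.5  274. ] F [ 0.22 -0.22 -1.29] 25.610854647176698
-2.7521224795809527 [-243.7  318.2    2.9]
```

Request:
apply_moves:
  steps:
    - [[-15, 20, 0], [0, 0, 0]]
    - [[-39, 51, 0], [0, 0, 0]]
    - [[-66, 86, 0], [0, 0, 0]]
    - [[-93, 121, 0], [0, 0, 0]]
    - [[-120, 156, 0], [0, 0, 0]]

```text
clock: 22.2
tcp_pos: [465.2, -17.7, 271.8]
orientation: [-0.193, 0.981, 0.0, -0.0]
wrist_force: [1.7, 0.1, -1.5]
finger_gap: 25.4
```

Request:
apply_moves:
  steps:
    - [[-27, 36, 0], [0, 0, 0.14]]
    - [[-54, 71, 0], [0, 0, 0.28]]
    - [[-81, 106, 0], [0, 0, 0.42]]
    - [[-108, 141, 0], [0, 0, 0.56]]
    - [[-124, 162, 0], [0, 0, 0.69]]

```text
clock: 22.7
tcp_pos: [518.5, 180.4, 271.2]
orientation: [0.152, 0.988, -0.0, -0.001]
wrist_force: [0.2, -1.1, -1.8]
finger_gap: 25.8
```

Request:
apply_moves:
  steps:
    - [[0, 0, 0], [0, 0, 0]]
    - [[0, 0, 0], [0, 0, 0]]
    - [[0, 0, 0], [0, 0, 0]]

```text
clock: 23.0
tcp_pos: [518.2, 176.9, 272.4]
orientation: [0.149, 0.989, -0.0, -0.0]
wrist_force: [-0.5, -0.3, -1.4]
finger_gap: 25.8
```

```bash
python3 -c "
from st import *
import cv2
o=r.observe();print(o['clock'],o['tcp_pos']);q=Ro.from_quat(o['orientation']);x=q.apply([1,0,0]);print(np.arctan2(x[1],x[0]),q.apply([0,0,1]),toTool(np.array([518.5,177.4,150])-o['tcp_pos']))
cv2.imwrite('pics/w7.png',r.camera('wrist'));s=r.camera('scene');cv2.imwrite('pics/s7.png',s)
w=cv2.imread('pics/w7.png')[130:330,210:420]
a=cv2.resize(w,None,fx=2,fy=2,interpolation=cv2.INTER_CUBIC)
b=cv2.resize(s[190:330,285:365],None,fx=4,fy=4,interpolation=cv2.INTER_CUBIC)
cv2.imwrite('pics/v7.png',np.hstack([np.pad(a,((0,160),(0,0),(0,0))),b]))
"
```

```text
23.0 [518.17049025 176.92923975 272.35103738]
2.8421777117592844 [-7.34397905e-04 -4.17046475e-04 -9.99999643e-01] [ -0.2   0.6 122.4]
```

View pics/v7.png

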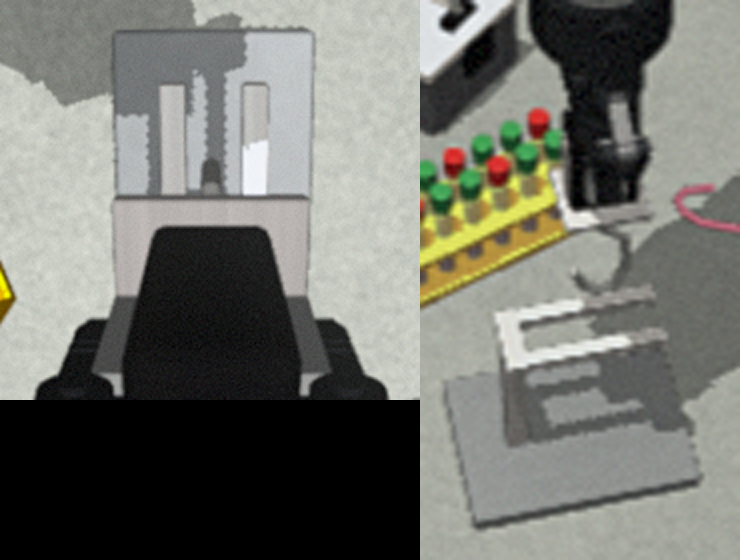

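Hook (211,175) is centred between the prongs (172 and 255), so I'll lower it through the slot.

Request:
apply_moves:
  steps:
    - [[0, 0.5, 15], [0, 0, 0]]
    - [[0, 0.5, 35], [0, 0, 0]]
    - [[0, 0.5, 55], [0, 0, 0]]
    - [[0, 0.5, 75], [0, 0, 0]]
    - [[0, 0.5, 90], [0, 0, 0]]

```text
clock: 23.6
tcp_pos: [518.3, 177.0, 181.7]
orientation: [0.15, 0.989, -0.0, -0.0]
wrist_force: [-0.4, 0.5, -1.5]
finger_gap: 25.6
```

Request:
apply_moves:
  steps:
    - [[0, 0, 8], [0, 0, 0]]
    - [[0, 0, 15], [0, 0, 0]]
    - [[0, 0, 20], [0, 0, 0]]
    - [[0, 0, 24], [0, 0, 0]]
    - [[0, 0, 28], [0, 0, 0]]

```text
clock: 24.1
tcp_pos: [518.8, 178.1, 155.0]
orientation: [0.15, 0.989, 0.0, 0.0]
wrist_force: [0.4, 0.3, -0.7]
finger_gap: 25.6
```

Request:
apply_moves:
  steps:
    - [[0, 0, 1], [0, 0, 0]]
    - [[0, 0, 2], [0, 0, 0]]
    - [[0, 0, 3], [0, 0, 0]]
    - [[0, 0, 3], [0, 0, 0]]
    - [[0, 0, 3], [0, 0, 0]]

```text
clock: 24.6
tcp_pos: [518.6, 178.1, 151.9]
orientation: [0.15, 0.989, 0.0, 0.0]
wrist_force: [1.2, 0.0, -1.3]
finger_gap: 25.4
```

```bash
python3 -c "
from st import *
o=r.observe();print(o['clock'],o['tcp_pos'],o['wrist_force'],o['ft_torque'],o['finger_gap'],toTool(np.array([518.5,177.4,149])-o['tcp_pos']))"
```

```text
24.6 [518.61097935 178.12777387 151.92981529] [ 1.24731714  0.0072517  -1.33829598] [-0.0647914  -0.04412829  0.0001563 ] 25.42262223925856 [-0.1 -0.7  2.9]
```

Request:
apply_moves:
  steps:
    - [[0, -0.5, 0.5], [0, 0, 0]]
    - [[0, -0.5, 1], [0, 0, 0]]
    - [[0, -0.5, 1.5], [0, 0, 0]]
    - [[0, -0.5, 1.5], [0, 0, 0]]
    - [[0, -0.5, 1.5], [0, 0, 0]]

```text
clock: 25.1
tcp_pos: [518.4, 177.6, 150.3]
orientation: [0.15, 0.989, 0.0, -0.0]
wrist_force: [0.0, -0.5, -1.7]
finger_gap: 25.3
```

Request:
apply_moves:
  steps:
    - [[0, 0, 0.5], [0, 0, 0]]
    - [[0, 0, 1], [0, 0, 0]]
    - [[0, 0, 1], [0, 0, 0]]
    - [[0, 0, 1], [0, 0, 0]]

```text
clock: 25.5
tcp_pos: [518.4, 177.6, 150.2]
orientation: [0.15, 0.989, 0.0, 0.0]
wrist_force: [-2.9, -0.7, 5.6]
finger_gap: 25.7
```

Contact is at the same height as at the grip (150.2 mm), so the collar is seated. Releasing.

Request:
apply_moves:
  steps:
    - [[0, 0, -0.8], [0, 0, 0]]
    - [[0, 0, -0.8], [0, 0, 0]]
    - [[0, 0, -0.8], [0, 0, 0]]
    - [[0, 0, -0.8], [0, 0, 0]]
    - [[0, 0, -0.8], [0, 0, 0]]
  hand: 60

```text
clock: 26.0
tcp_pos: [518.4, 177.6, 150.0]
orientation: [0.15, 0.989, -0.0, -0.0]
wrist_force: [-0.0, -0.2, 0.2]
finger_gap: 51.2
```

Request:
apply_moves:
  steps:
    - [[0, 0, -10], [0, 0, 0]]
    - [[0, 0, -25], [0, 0, 0]]
    - [[0, 0, -50], [0, 0, 0]]
    - [[0, 0, -80], [0, 0, 0]]
    - [[0, 0, -115], [0, 0, 0]]

```text
clock: 26.5
tcp_pos: [518.0, 177.5, 266.3]
orientation: [0.15, 0.989, -0.0, -0.0]
wrist_force: [-0.2, 0.0, 0.4]
finger_gap: 51.4
```

Request:
apply_moves:
  steps:
    - [[0, -15, -25], [0, 0, 0]]
    - [[0, -30, -25], [0, 0, 0]]
    - [[0, -42, -25], [0, 0, 0]]
    - [[0, -42, -25], [0, 0, 0]]
    - [[0, -42, -25], [0, 0, 0]]

```text
clock: 27.0
tcp_pos: [505.8, 137.2, 289.3]
orientation: [0.15, 0.989, -0.0, -0.001]
wrist_force: [0.4, 0.1, 0.3]
finger_gap: 51.5
```

```bash
python3 -c "
from st import *
o=r.observe();print(o['clock'],o['tcp_pos'],o['wrist_force'],o['finger_gap'])
a=cv2.imread('pics/scene0.png');s=r.camera('scene')
g=lambda i:cv2.cvtColor(i,cv2.COLOR_BGR2GRAY).astype(np.float32)
a,b=g(a),g(s)
def m(n,x0,y0,x1,y1):print(n,ecc(a[y0:y1,x0:x1],b[y0-8:y1+8,x0-8:x1+8]))
m('case',318,245,344,276);m('collar',312,262,345,285);m('carrier',248,168,312,222);m('lid L',246,180,270,212);m('lid R',290,180,314,215);m('rack',272,218,330,264);m('sanit',240,106,264,150);m('stand base',292,285,354,318);m('cup',214,262,246,302)
cv2.imwrite('pics/end.png',s);d=cv2.absdiff(cv2.imread('pics/scene0.png'),s)[235:325,285:360];print('stand diff',d.mean())
"
```

```text
27.0 [505.75270717 137.24589582 289.28037935] [0.42528496 0.12169946 0.32442014] 51.460077009041285
case (0.37, 0.06)
collar (0.33, 0.08)
carrier (-0.87, 0.09)
lid L (-0.74, -0.13)
lid R (-0.77, 0.31)
rack (-0.04, 0.05)
sanit (-0.02, 0.0)
stand base (0.05, -0.03)
cup (0.02, -0.04)
stand diff 12.508543209876542
```

```bash
python3 -c "
from plant import r
print(r.finish_job())"
```

```text
the job is handed in; nothing more can be done
None
```

I weighed the carrier with the black scale, set it down where it stood, hung the scale back in its stand and handed the job in at 27 s. `finish_job` gave no verdict.

- **Weighing:** the carrier hung about 10–12 mm clear of the table for roughly 2.5 s. The wrist force was about 5.5–6.5 N above the scale's own weight, so the carrier is about 0.6 kg.
- **Carrier:** comparing the scene image with the first one, it stands level about 2–3 mm from where it started. It didn't move when the hook was withdrawn.
- **Scale:** its case and collar are within about 1 mm of their starting place. Contact on the prongs came at the same tool height as when I picked it up (150.2 mm).
- **Bystanders:** the tube rack, sanitiser and pen cup show no movement. I didn't check the sample box, glove carton or mouse the same way, but the arm didn't work next to them.
- **Gripper:** open and clear of everything, with wrist force near zero.

**Checks that disagreed:**
- The carrier tilted slightly at lift-off, by a few mm from one side to the other.
- While lowering I saw a brief sideways force of about 3 N, which went away once the hook was free.
- After release I checked the seating only by image matching and contact height. I had used all 12 picture views.

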